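# Unbolt the blue powder tub

## Task

Unbolt the tub with the blue lid: hold its yellow spring catch fully down with one fingertip and, keeping it held down, push the red post of the bolt with the other fingertip until the bolt is fully open, out of its keeper. Then let go, so that the catch springs back up and locks the bolt open. Leave the green-lidded tub bolted, and do not pick up or shift anything else.

Things in the scene. Friction and masses are not known exactly. Their poses are not given: they have to be found in the camera images.
- blue_tub: powder tub with a blue lid, fixed to the bench: white box 200 x 200 mm, flat lid top 110 mm above the bench. Origin: centre of its underside on the bench; z up. In this tub frame a steel slide bolt lies on the lid along y at x = -60 mm, its end at +y sitting in a dark keeper at the tub's +y edge; the yellow pad of the catch lies beside it at x = 0. A small thing stands on the lid at x = +60 to +80 mm.
- blue_post (a point): centre of the top of the red push post standing on the bolt of the blue-lidded tub, axes as the tub's. Post 22 mm (x) by 14 mm (y), its top 55 mm and its foot 20 mm above the lid; it moves with the bolt. Bolt and its toothed edge reach 20 mm above the lid, fixed straps over the bolt 24 mm (none within 38 mm of the post centre along y at the start, nor within 30 mm in its travel).
- blue_pad (a point): centre of the top face of the yellow spring catch pad of the blue-lidded tub, axes as the tub's. Pad 28 mm (x) by 80 mm (y), top 36 mm above the lid when up, 26 mm when fully down; it moves straight down. Its centre lies 60 mm from the post's along the tub's +x; at the start both are at the same tub y.
- blue_bolt (a joint): travel of the blue-lidded tub's bolt in m: 0 = locked in the keeper, 0.032 = fully open (stop). It grows as the bolt slides towards the tub's -y. About 2 N of friction.
- blue_catch (a joint): how far the catch of the blue-lidded tub is pressed down, in m: 0 = up, 0.010 = fully down (stop). Spring: 3 N at the start to 8 N fully down. Up, its tooth stands in a notch of the bolt and blocks it; pressed past 0.008 it sets the bolt free. With the bolt at 0.032 the tooth springs up into a second notch.
- green_tub: powder tub with a green lid, fixed to the bench: white box 200 x 200 mm, flat lid top 110 mm above the bench. Origin: centre of its underside on the bench; z up. In this tub frame a steel slide bolt lies on the lid along y at x = -60 mm, its end at +y sitting in a dark keeper at the tub's +y edge; the yellow pad of the catch lies beside it at x = 0. A small thing stands on the lid at x = +60 to +80 mm.
- green_post (a point): centre of the top of the red push post standing on the bolt of the green-lidded tub, axes as the tub's. Post 22 mm (x) by 14 mm (y), its top 55 mm and its foot 20 mm above the lid; it moves with the bolt. Bolt and its toothed edge reach 20 mm above the lid, fixed straps over the bolt 24 mm (none within 38 mm of the post centre along y at the start, nor within 30 mm in its travel).
- green_pad (a point): centre of the top face of the yellow spring catch pad of the green-lidded tub, axes as the tub's. Pad 28 mm (x) by 80 mm (y), top 36 mm above the lid when up, 26 mm when fully down; it moves straight down. Its centre lies 60 mm from the post's along the tub's +x; at the start both are at the same tub y.
- green_bolt (a joint): travel of the green-lidded tub's bolt in m: 0 = locked in the keeper, 0.032 = fully open (stop). It grows as the bolt slides towards the tub's -y. About 2 N of friction.
- green_catch (a joint): how far the catch of the green-lidded tub is pressed down, in m: 0 = up, 0.010 = fully down (stop). Spring: 3 N at the start to 8 N fully down. Up, its tooth stands in a notch of the bolt and blocks it; pressed past 0.008 it sets the bolt free. With the bolt at 0.032 the tooth springs up into a second notch.
- vial: small jar with black cap, 32 mm across, 42 mm high, standing on the far half of the blue lid; leave alone. Origin: centre of its underside.
- tin: small white tin, 36 mm across, 30 mm high, standing on the far half of the green lid; leave alone. Origin: centre of its underside.
- scoop: metal spoon lying on the bench beside the tubs, pointing away from the robot; leave alone. Origin: on its underside, near mid-length.
- brush: brush lying on the bench beside the tubs, pointing away from the robot; leave alone. Origin: on its underside, near mid-length.
- bottle: bottle 60 mm across, 130 mm high, beyond the tubs; leave alone. Origin: centre of its underside.
- cup: white open cup 80 mm across, 70 mm high, beyond the tubs; leave alone. Origin: centre of its underside.

How it is judged (in metres and radians):
On the way, in this order (a step that is already met when the one before it is completed fails the run):
1. a fingertip holds the blue tub's catch down (8 mm or more) while the bolt is still locked (value of joint blue_catch above 0.008 m and contact force between the fingers and blue_catch above 1 N and value of joint blue_bolt below 0.005 m), for 0.1 s.
2. with the catch still held by one finger, the other pushes the bolt past half-way (value of joint blue_catch above 0.0065 m and contact force between the fingers and blue_catch above 0.5 N and contact force between the fingers and blue_bolt above 0.3 N and value of joint blue_bolt above 0.014 m), for 0.1 s.
At the end, for the whole second after the job is handed in: The blue tub's bolt is at least 28.5 of its 32 mm open and at rest, its catch is up again (within 2 mm), the green tub's bolt is still locked (within 4 mm) and its catch up (value of joint blue_bolt above 0.0285 m and value of joint blue_catch below 0.002 m and velocity of joint blue_bolt between -0.005 and 0.005 m/s and value of joint green_bolt below 0.004 m and value of joint green_catch below 0.003 m); the robot touches nothing.
It fails at once if the blue tub's catch let go while its bolt is half-way (between 6 and 26 mm) (value of joint blue_bolt between 0.006 and 0.026 m and contact force between the fingers and blue_catch below 0.2 N).
It fails at once if the green tub's catch pressed or its bolt slid (value of joint green_bolt above 0.004 m or value of joint green_catch above 0.006 m).
It fails at once if a loose bystander lifted, carried, knocked over or shifted by more than 20 mm (distance of any of vial, tin, scoop, brush, bottle, cup from where it was at the start of the episode above 0.02 m).
It also fails if it takes over 32 s, if anything falls off the work surface, if the arm or the gripper's body presses on something with over 40 N, if the wrist force passes 120 N, or if a joint passes its speed limit or range.

## Robot

A 6-joint arm with a two-finger parallel gripper is mounted at the origin on the work surface. World frame = base frame: x ahead of the robot, y to its left, z up, the work surface at z = 0. Lengths are in m, angles in degrees, forces in N, time in s.
With the tool pointing down it reaches from about 0.35 to 0.85 m from the base axis. Payload 8.1 kg.
Tool frame: the origin (TCP) lies at the very end of the fingers, on their centre line; the grasp point (between the pads) lies 19 mm behind it; z points along the fingers, y is the direction in which the jaws open and shut (so a half turn about z gives the same grasp; the last joint's range is limited). The gripper opens to 93 mm and grips with 3 to 60 N. Pads are 15 mm wide; open, the fingers measure 128 mm over their backs; the gripper's body (75 mm by 188 mm) begins 65 mm behind the grasp point.
Start: joints at [62.429, 7.471, 85.268, -0, 87.261, -4.893], TCP at [0.231, 0.554, 0.219] pointing down, gripper open.
Joint ranges: [-169.43, 169.43], [-51.17, 129.36], [1.28, 143.12], [-76.62, 256.62], [0, 156.53], [-152.29, 152.29]. Speed limits (degrees/s): [136.94, 136.94, 159.86, 180, 180, 180].

## Interface

Orientations are given as a 3x3 rotation matrix whose columns are the frame's x, y, z axes.
In Python, from workcell import sensors, viewer, env gives the robot as it stands. The module is installed in compiled form; this text tells all that it offers.
- The arm moves only by the tool servo_tool, never from a script. Its arguments are lists of equal length, an entry for each row: "fingers": the finger opening in m, from 0 to 0.093; "travel": the shift along the tool's x, y, z in m, a list of three; "twist": the turn, a rotation vector about the tool's x, y, z in degrees, a list of three. In form: {"fingers": [fingers, ...], "travel": [[tx, ty, tz], ...], "twist": [[rx, ry, rz], ...]}. A call has 1 to 12 rows; each row shifts and turns the pose as measured when the row begins, along the tool's axes as they then stand; what a row does not reach is not made up. A row lasts 1/10 s, in which the tool goes at most 50 mm and 8.59 degrees, less where a joint would pass 70% of its speed; a pose out of reach is approached as far as the arm can. A call with a gripper value outside its range is refused whole. The fingers move at their own pace and stop on an object; "grip_force" is the grip in N (left out, the last holds). Time passes only in rows, so rows that do not move let the fingers close. It gives the time, the measured TCP pose, the force and the opening at its end, in the units of the state.
- sensors.get_obs(): the state, without advancing time (a new reading comes with each control period).
- viewer.capture(name): name is "scene" or "side" or "wrist"; returns the picture (480x640x3 uint8, blue, green, red); there is no depth.
- viewer.camera_params(name): a dict with "intrinsics" (3x3 intrinsics, pixels), "camera_from_world" (4x4, takes a point from world to camera coordinates). Camera axes: x right, y up, looking along -z (the intrinsics and any distortion apply to the point x, -y, -z); pixel columns grow to the right and rows downward; lengths in m; the calibration is good to about 2 mm. A picture is of the moment at which its call begins: read the wrist's pose just before it. camera_params takes no time and is no camera call; for the wrist camera it gives the pose at the moment of the call.
- env.sign_off(): hands the job in, once; it reports no verdict.
The state is a dict: "clock": time; "joint_pos": joint angles; "joint_vel": joint speeds; "tau": joint torques, N m; "tool_pos": TCP position; "orientation": TCP orientation; "force": force on the tool from outside, world axes, zero at the start; "ft_torque": the same for the moment, N m; "width": finger opening in m.
Only numpy, scipy, OpenCV 4.12 (cv2) and the standard library are available. Lean on these libraries where they do the work, as an engineer would, in place of code of your own. Each camera call takes 0.05 s, during which the arm holds its last target. There are 200 camera calls.

## Working session

There is one attempt and no reset: what is moved stays moved. The work goes in short steps, Python scripts to look and compute and a tool call to move; the robot and the scene stay as the last step left them, time stands still between calls to the robot, and variables do not carry over. Pictures are saved under pics/ and viewed, about 8 in all and at most 12, crops included, and the job is handed in when it is done.

Besides the shell and the picture viewer there is one more tool, called after "Request:" as a command line: name --argument value ..., lists and objects as JSON in quotes. servo_tool: Moves the arm, as the interface text tells. Its arguments: {"type":"object","properties":{"fingers":{"type":"array","items":{"type":"number"}},"travel":{"type":"array","items":{"type":"array","items":{"type":"number"}}},"twist":{"type":"array","items":{"type":"array","items":{"type":"number"}}},"grip_force":{"type":"number"}},"required":["fingers","travel","twist"]}

```bash
mkdir -p pics
python3 - <<'E'
from workcell import sensors, viewer
import cv2,numpy as np
np.set_printoptions(precision=4,suppress=True)
print(sensors.get_obs())
for n in ("scene","side","wrist"):
    p=viewer.camera_params(n); print(n,p)
    cv2.imwrite(f"pics/{n}0.png",viewer.capture(n))
E
```

```text
{'clock': 0.0, 'joint_pos': array([62.4315,  7.5158, 85.3293,  0.0021, 87.2592, -4.8923]), 'joint_vel': array([-0.0152,  0.0576, -0.021 ,  0.0449, -0.0391,  0.0084]), 'tau': array([ -0.0012, -55.9834, -49.1766,   0.0768,   0.0353,  -0.0001]), 'tool_pos': array([0.231 , 0.5531, 0.2176]), 'orientation': array([[-0.9227,  0.3855, -0.0009],
       [ 0.3855,  0.9227, -0.0016],
       [ 0.0002, -0.0018, -1.    ]]), 'force': array([ 0.6313, -0.0512,  0.4825]), 'ft_torque': array([-0.0249, -0.037 ,  0.0232]), 'width': 0.09271446938960459}
scene {'intrinsics': array([[590.7693,   0.    , 312.6231],
       [  0.    , 590.7693, 229.0743],
       [  0.    ,   0.    ,   1.    ]]), 'camera_from_world': array([[ 0.7052,  0.7088, -0.0172, -0.4245],
       [-0.5493,  0.5614,  0.6189,  0.2721],
       [ 0.4483, -0.427 ,  0.7853, -1.6767],
       [ 0.    ,  0.    ,  0.    ,  1.    ]])}
side {'intrinsics': array([[500.4251,   0.    , 318.4202],
       [  0.    , 500.4251, 235.2041],
       [  0.    ,   0.    ,   1.    ]]), 'camera_from_world': array([[-0.824 , -0.5666,  0.0066,  0.5135],
       [ 0.4308, -0.6189,  0.6568, -0.3396],
       [-0.3681,  0.544 ,  0.754 , -0.9462],
       [ 0.    ,  0.    ,  0.    ,  1.    ]])}
wrist {'intrinsics': array([[382.0308,   0.    , 324.7579],
       [  0.    , 382.0308, 236.9984],
       [  0.    ,   0.    ,   1.    ]]), 'camera_from_world': array([[ 0.3863,  0.9224, -0.0015, -0.5991],
       [-0.8891,  0.3719, -0.2668,  0.0304],
       [-0.2455,  0.1044,  0.9638, -0.3907],
       [ 0.    ,  0.    ,  0.    ,  1.    ]])}
```

View pics/scene0.png

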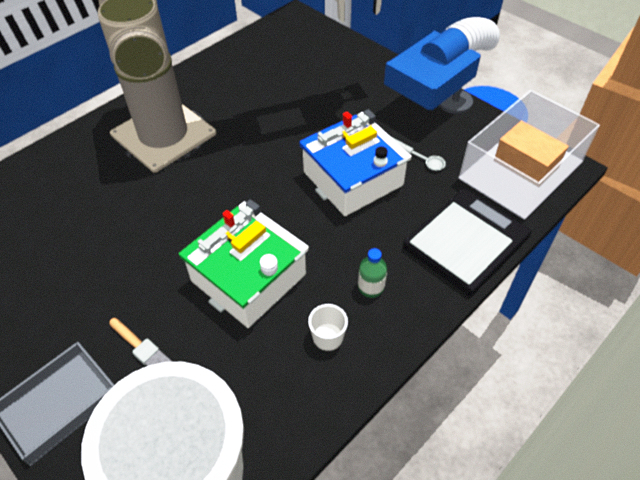

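View pics/side0.png

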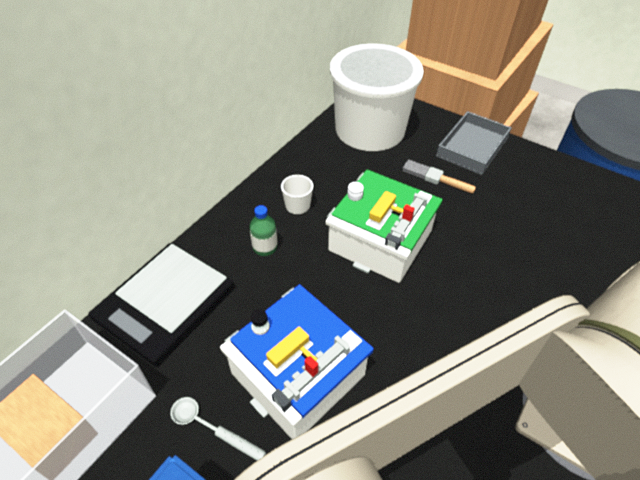

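Run:
```python
import cv2,numpy as np
a=cv2.imread("pics/scene0.png")[95:215,290:420]; b=cv2.imread("pics/side0.png")[280:440,215:385]
a=cv2.resize(a,(390*600//360*0+520,480),interpolation=cv2.INTER_CUBIC)
cv2.imwrite("pics/c1.png",cv2.resize(cv2.imread("pics/scene0.png")[100:215,295:415],None,fx=5,fy=5,interpolation=2))
cv2.imwrite("pics/c2.png",cv2.resize(cv2.imread("pics/side0.png")[280:430,215:385],None,fx=4,fy=4,interpolation=2))
```

```text
(no output)
```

View pics/c1.png

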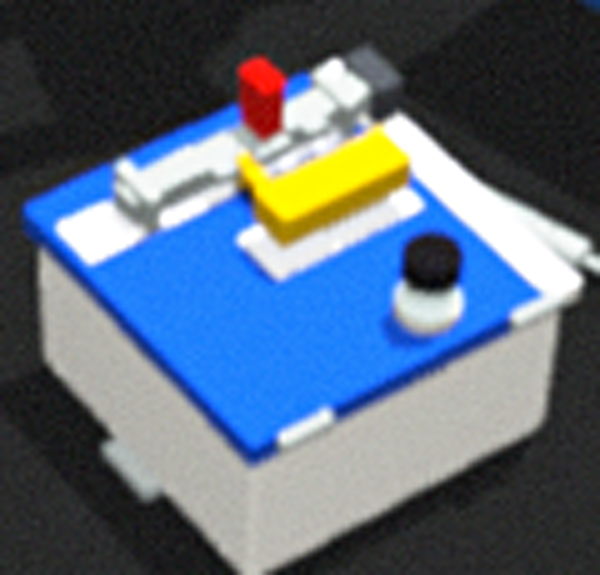

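View pics/c2.png

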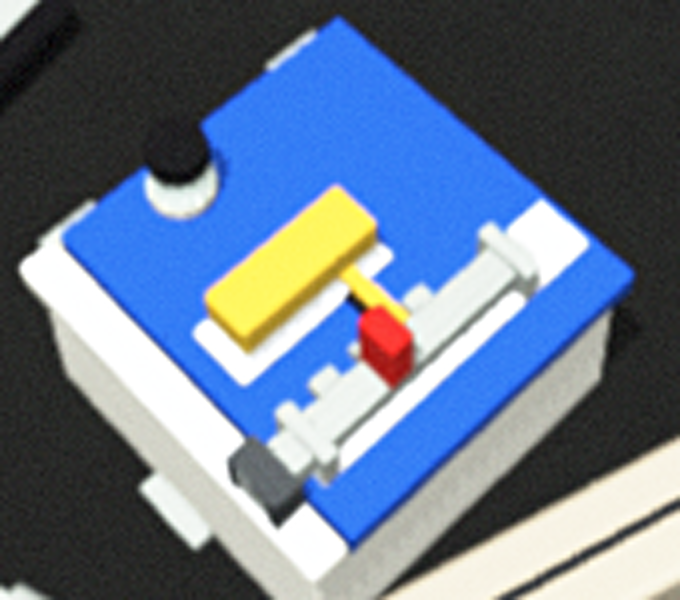

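```bash
cat > fit.py <<'E'
import numpy as np
from scipy.optimize import least_squares
from workcell import viewer
np.set_printoptions(precision=4,suppress=True)
def proj(n,P):
    c=viewer.camera_params(n); q=(np.c_[P,np.ones(len(P))]@c["camera_from_world"].T)[:,:3]
    k=(q*[1,-1,-1])@c["intrinsics"].T; return k[:,:2]/k[:,2:]
E
python3 - <<'E'
from fit import *
# (kind, px)
S=[("post",262,68),("pad",333,170),("c--",25,215),("c+-",255,460)]
D=[("post",386,327),("pad",292,259),("c+-",343,18),("c--",632,275)]
def pts(p,L):
    x,y,a,yp=p; o=[]
    for k,_,_ in L:
        o.append({"post":[-.06,yp,.165],"pad":[0,yp,.146],"c--":[-.1,-.1,.11],"c+-":[.1,-.1,.11]}[k])
    o=np.array(o); R=np.array([[np.cos(a),-np.sin(a)],[np.sin(a),np.cos(a)]])
    o[:,:2]=o[:,:2]@R.T+[x,y]; return o
mS=np.array([[295+u/5,100+v/5] for _,u,v in S])-.4; mD=np.array([[215+u/4,280+v/4] for _,u,v in D])-.4
f=lambda p:np.r_[proj("scene",pts(p,S))-mS,proj("side",pts(p,D))-mD].ravel()
r=least_squares(f,[.5,.4,0.1,0.0]); print(r.x,np.degrees(r.x[2])); print(r.fun.reshape(-1,2)); print(pts(r.x,S)[:2])
E
```

```text
[ 0.5033  0.2473 -0.1945  0.0199] -11.143480352813349
[[ 0.3834  1.1913]
 [ 0.2885  0.1287]
 [-0.7768 -1.9582]
 [-0.4717 -2.3903]
 [-0.2007 -0.0768]
 [-0.3213 -0.5917]
 [-1.3055 -0.7052]
 [ 1.0333 -0.6266]]
[[0.4483 0.2785 0.165 ]
 [0.5071 0.2669 0.146 ]]
```

Request:
servo_tool --fingers '[0.0425, 0.0425, 0.0425, 0.0425, 0.0425, 0.0425, 0.0425, 0.0425, 0.0425, 0.0425, 0.0425]' --travel '[[0, 0, 0], [0, 0, 0], [0, 0, 0], [0, 0, 0], [0, 0, 0], [0, 0, 0], [0, 0, 0], [0, 0, 0], [0, 0, 0], [0, 0, 0], [0, 0, 0]]' --twist '[[0, 0, 7.85], [0, 0, 7.85], [0, 0, 7.85], [0, 0, 7.85], [0, 0, 7.85], [0, 0, 7.85], [0, 0, 7.85], [0, 0, 7.85], [0, 0, 7.85], [0, 0, 7.85], [0, 0, 0]]'

```text
clock: 1.25
tool_pos: [0.2298, 0.5507, 0.2126]
orientation: [[0.248, 0.969, -0.005], [0.969, -0.248, -0.009], [-0.01, -0.002, -1.0]]
force: [0.9, -0.2, 0.5]
width: 0.0423
```

Request:
servo_tool --fingers '[0.0425, 0.0425, 0.0425, 0.0425, 0.0425, 0.0425, 0.0425, 0.0425, 0.0425, 0.0425]' --travel '[[-0.0235, 0.0385, -0.003], [-0.0235, 0.0385, -0.003], [-0.0235, 0.0385, -0.003], [-0.0235, 0.0385, -0.003], [-0.0235, 0.0385, -0.003], [-0.0235, 0.0385, -0.002], [-0.0235, 0.0385, -0.001], [-0.02, 0.03, -0.001], [0, 0, 0], [0, 0, 0]]' --twist '[[0, 0, 0], [0, 0, 0], [0, 0, 0], [0, 0, 0], [0, 0, 0], [0, 0, 0], [0, 0, 0], [0, 0, 0], [0, 0, -3.2], [0, 0, 0]]'

```text
clock: 2.25
tool_pos: [0.486, 0.2916, 0.2307]
orientation: [[0.142, 0.99, -0.007], [0.99, -0.142, -0.012], [-0.012, -0.005, -1.0]]
force: [-0.8, -0.1, -0.3]
width: 0.0425
```

Run:
```python
from fit import *
from workcell import sensors
import cv2
o=sensors.get_obs(); print(o["tool_pos"],o["orientation"],o["joint_pos"],o["force"])
p=viewer.camera_params("wrist"); print(p["camera_from_world"])
im=viewer.capture("wrist"); cv2.imwrite("pics/w1.png",im)
```

```text
[0.486  0.2916 0.2307] [[ 0.1424  0.9898 -0.007 ]
 [ 0.9897 -0.1425 -0.0116]
 [-0.0125 -0.0052 -0.9999]] [26.0681  2.7527 89.021  -0.4216 88.8762 34.2689] [-0.7602 -0.0726 -0.2737]
[[ 0.9897 -0.1433 -0.0051 -0.4376]
 [ 0.1362  0.9507 -0.2787 -0.3062]
 [ 0.0448  0.2752  0.9604 -0.5033]
 [ 0.      0.      0.      1.    ]]
```

View pics/w1.png

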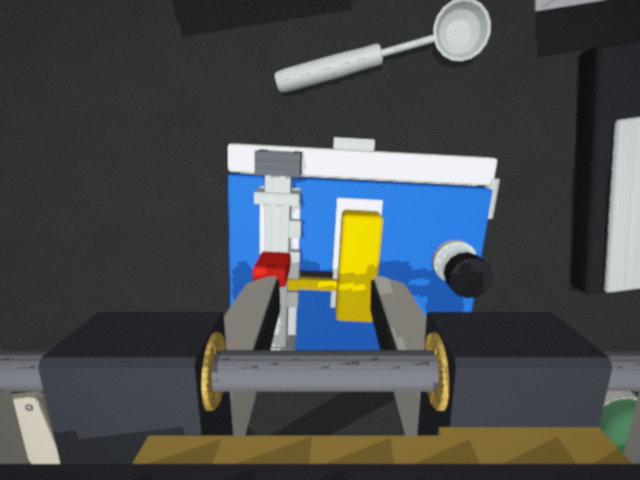

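Run:
```python
from fit import *
import cv2
im=cv2.imread("pics/w1.png")
a=-.1945
def W(l): 
    l=np.array(l,float);R=np.array([[np.cos(a),-np.sin(a)],[np.sin(a),np.cos(a)]]);l[:,:2]=l[:,:2]@R.T+[.5033,.2473];return l
y=.0199
c=proj("wrist",W([[-.071,y-.007,.165],[-.071,y+.007,.165],[-.049,y+.007,.165],[-.049,y-.007,.165]]));d=proj("wrist",W([[-.014,y-.04,.146],[-.014,y+.04,.146],[.014,y+.04,.146],[.014,y-.04,.146]]))
e=proj("wrist",W([[-.1,.1,.11],[.1,.1,.11]]))
print(c,d,e)
x0,y0=210,130
z=cv2.resize(im[y0:y0+200,x0:x0+200],None,fx=3,fy=3,interpolation=2)
for q in (c,d):
    cv2.polylines(z,[((q-[x0,y0])*3).astype(int)],True,(255,255,255),1)
cv2.imwrite("pics/w1c.png",z)
```

```text
[[254.6313 287.0688]
 [254.5798 267.02  ]
 [288.7205 268.6411]
 [288.239  288.6486]] [[337.8411 322.0171]
 [344.8219 214.7861]
 [386.5521 216.8238]
 [376.23   323.7933]] [[228.1808 144.2994]
 [501.2938 158.0559]]
```

View pics/w1c.png

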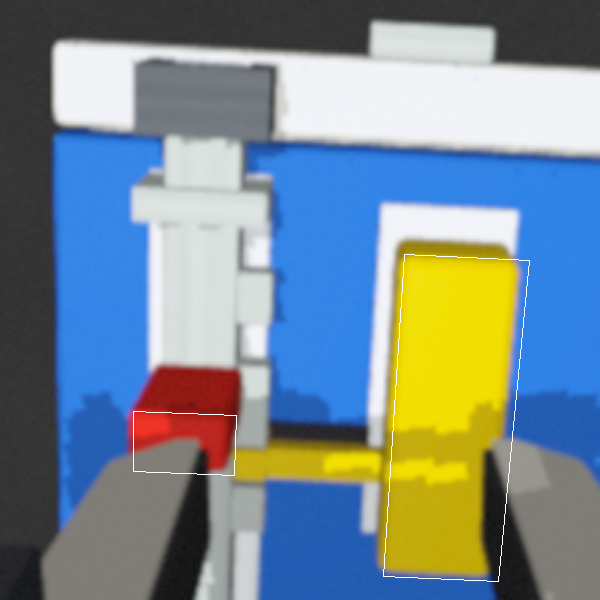

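Request:
servo_tool --fingers '[0.048, 0.048, 0.048, 0.048, 0.048, 0.048, 0.048, 0.048]' --travel '[[0, -0.005, 0], [0, 0, 0], [0, 0, 0.015], [0, 0, 0.015], [0, 0, 0.015], [0, 0, 0.01], [0, 0, 0], [0, 0, 0]]' --twist '[[-0.3, 0.7, 2.9], [0, 0, 0], [0, 0, 0], [0, 0, 0], [0, 0, 0], [0, 0, 0], [0, 0, 0], [0, 0, 0]]'

```text
clock: 3.1
tool_pos: [0.4774, 0.2944, 0.1676]
orientation: [[0.185, 0.983, -0.004], [0.983, -0.185, -0.003], [-0.004, -0.003, -1.0]]
force: [-0.5, -0.2, -0.0]
width: 0.0477
```

Request:
servo_tool --fingers '[0.048, 0.048, 0.048, 0.048]' --travel '[[0, 0.003, 0], [0, 0, 0.008], [0, 0, 0.006], [0, 0, 0]]' --twist '[[0, 0, 0.5], [0, 0, 0], [0, 0, 0], [0, 0, 0]]'

```text
clock: 3.5
tool_pos: [0.4817, 0.294, 0.154]
orientation: [[0.195, 0.981, -0.002], [0.981, -0.195, -0.002], [-0.002, -0.001, -1.0]]
force: [-0.4, -0.6, 0.5]
width: 0.0482
```

Run:
```python
from workcell import viewer
import cv2,numpy as np
a=viewer.capture("scene")[100:200,300:420]; b=viewer.capture("side")[280:430,215:385]
a=cv2.resize(a,(480,400),interpolation=2); b=cv2.resize(b,(400,353),interpolation=2)
w=viewer.capture("wrist"); cv2.imwrite("pics/w2.png",w)
cv2.imwrite("pics/s2.png",cv2.resize(np.hstack([a[:353,100:],b]),None,fx=1,fy=1))
```

```text
(no output)
```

View pics/s2.png

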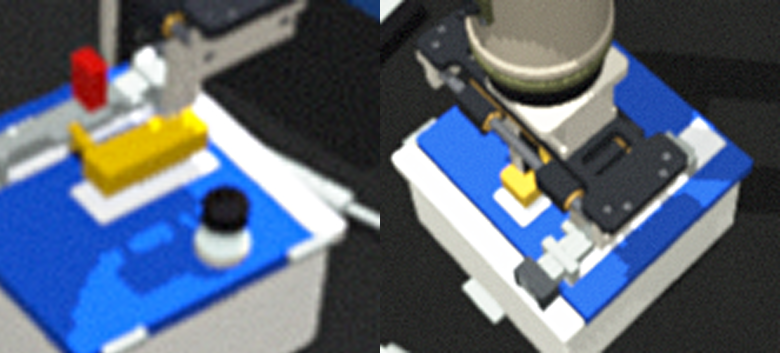

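Request:
servo_tool --fingers '[0.048, 0.048, 0.048, 0.048]' --travel '[[0, 0, 0.006], [0, 0, 0.004], [0, 0, 0.003], [0, 0, 0]]' --twist '[[0, 0, 0], [0, 0, 0], [0, 0, 0], [0, 0, 0]]'

```text
clock: 4.05
tool_pos: [0.4828, 0.2947, 0.1425]
orientation: [[0.194, 0.981, 0.001], [0.981, -0.194, -0.0], [-0.0, 0.001, -1.0]]
force: [-1.1, -1.4, 3.7]
width: 0.0482
```

Request:
servo_tool --fingers '[0.048, 0.048, 0.048]' --travel '[[0, 0, 0.004], [0, 0, 0.003], [0, 0, 0.001]]' --twist '[[0, 0, 0], [0, 0, 0], [0, 0, 0]]'

```text
clock: 4.35
tool_pos: [0.483, 0.2949, 0.1364]
orientation: [[0.194, 0.981, 0.002], [0.981, -0.194, -0.0], [0.0, 0.002, -1.0]]
force: [-3.7, -1.7, 7.1]
width: 0.048
```

Request:
servo_tool --fingers '[0.048, 0.048, 0.048]' --travel '[[0, 0, 0.002], [0, 0, 0.002], [0, 0, 0.001]]' --twist '[[0, 0, 0], [0, 0, 0], [0, 0, 0]]'

```text
clock: 4.65
tool_pos: [0.4832, 0.2949, 0.1358]
orientation: [[0.194, 0.981, 0.004], [0.981, -0.194, -0.0], [0.001, 0.004, -1.0]]
force: [-6.5, -3.6, 9.1]
width: 0.0481
```

Request:
servo_tool --fingers '[0.048, 0.048, 0.048, 0.048]' --travel '[[-0.003, -0.001, 0.001], [-0.004, 0, 0.001], [-0.004, 0, 0.001], [-0.004, 0, 0.001]]' --twist '[[0, 0, 0], [0, 0, 0], [0, 0, 0], [0, 0, 0]]'

```text
clock: 5.05
tool_pos: [0.4834, 0.2873, 0.139]
orientation: [[0.191, 0.981, 0.016], [0.981, -0.192, 0.014], [0.017, 0.013, -1.0]]
force: [-1.2, 7.0, 4.4]
width: 0.0477
```

Request:
servo_tool --fingers '[0.048, 0.048, 0.048, 0.048]' --travel '[[0.003, 0, 0.004], [0, 0, 0.003], [0, 0, 0.002], [0, 0, 0.002]]' --twist '[[0.7, -0.9, 0], [0, 0, 0], [0, 0, 0], [0, 0, 0]]'

```text
clock: 5.45
tool_pos: [0.4855, 0.2905, 0.1355]
orientation: [[0.192, 0.981, 0.005], [0.981, -0.192, 0.001], [0.002, 0.005, -1.0]]
force: [-9.0, -5.0, 17.0]
width: 0.0479
```

Request:
servo_tool --fingers '[0.048, 0.048, 0.048]' --travel '[[-0.003, -0.004, 0.002], [-0.003, -0.001, 0.003], [-0.003, 0, 0.003]]' --twist '[[0, 0, 0], [0, 0, 0], [0, 0, 0]]'

```text
clock: 5.75
tool_pos: [0.484, 0.2887, 0.1356]
orientation: [[0.19, 0.982, 0.02], [0.982, -0.19, 0.014], [0.017, 0.017, -1.0]]
force: [-8.6, 10.4, 15.1]
width: 0.0481
```

Request:
servo_tool --fingers '[0.048, 0.048, 0.048]' --travel '[[-0.005, -0.001, 0.002], [-0.005, 0, 0.002], [-0.005, 0, 0.002]]' --twist '[[0.8, -1.0, 0], [0.3, -0.4, 0], [0.3, -0.4, 0]]'

```text
clock: 6.05
tool_pos: [0.4837, 0.282, 0.1366]
orientation: [[0.187, 0.982, 0.001], [0.982, -0.187, 0.002], [0.003, 0.001, -1.0]]
force: [-0.9, 8.6, 6.3]
width: 0.048
```

Request:
servo_tool --fingers '[0.048, 0.048, 0.048]' --travel '[[-0.002, 0, 0.004], [-0.005, 0, 0.003], [-0.005, 0, 0.003]]' --twist '[[0, 0, 0], [0.2, -0.2, 0], [0.2, -0.2, 0]]'

```text
clock: 6.35
tool_pos: [0.4847, 0.2797, 0.1362]
orientation: [[0.183, 0.983, 0.004], [0.983, -0.183, 0.015], [0.015, 0.001, -1.0]]
force: [-2.7, 10.3, 10.5]
width: 0.0481
```

Request:
servo_tool --fingers '[0.048, 0.048, 0.048]' --travel '[[-0.006, -0.001, 0.003], [-0.006, 0, 0.003], [-0.006, 0, 0.003]]' --twist '[[0, -0.9, 0.1], [0.1, -0.5, 0.1], [0.1, -0.5, 0.1]]'

```text
clock: 6.65
tool_pos: [0.4852, 0.2718, 0.136]
orientation: [[0.185, 0.983, 0.009], [0.983, -0.185, 0.001], [0.002, 0.009, -1.0]]
force: [-1.9, 11.4, 10.4]
width: 0.0477
```

Request:
servo_tool --fingers '[0.048, 0.048, 0.048]' --travel '[[-0.006, -0.003, 0.003], [-0.006, -0.003, 0.003], [-0.006, -0.002, 0.003]]' --twist '[[0.4, -0.3, 0.2], [0.3, -0.5, 0.1], [0.2, -0.5, 0.1]]'

```text
clock: 6.95
tool_pos: [0.4818, 0.2636, 0.136]
orientation: [[0.189, 0.982, 0.011], [0.982, -0.189, -0.003], [-0.0, 0.011, -1.0]]
force: [1.4, 7.9, 8.9]
width: 0.0482
```

Request:
servo_tool --fingers '[0.048, 0.048, 0.048]' --travel '[[-0.006, -0.002, 0.003], [-0.006, -0.002, 0.003], [-0.006, -0.002, 0.003]]' --twist '[[0.5, -0.2, 0.1], [0.3, -0.4, 0.1], [0.3, -0.4, 0.1]]'

```text
clock: 7.25
tool_pos: [0.4802, 0.2558, 0.1361]
orientation: [[0.192, 0.981, 0.009], [0.981, -0.192, 0.002], [0.003, 0.008, -1.0]]
force: [5.2, 20.9, 8.3]
width: 0.0482
```

Request:
servo_tool --fingers '[0.048, 0.048]' --travel '[[-0.005, 0, 0.003], [-0.005, 0, 0.003]]' --twist '[[0.2, -0.3, 0], [0.2, -0.3, 0]]'

```text
clock: 7.45
tool_pos: [0.4804, 0.256, 0.1361]
orientation: [[0.191, 0.982, 0.008], [0.982, -0.191, 0.012], [0.013, 0.005, -1.0]]
force: [-5.9, 19.6, 11.9]
width: 0.0478
```

Request:
servo_tool --fingers '[0.048, 0.048, 0.048, 0.048, 0.048, 0.048, 0.048, 0.048]' --travel '[[-0.002, 0, -0.004], [-0.001, 0, -0.006], [0, 0, -0.008], [0.003, 0, -0.01], [0.002, 0, -0.02], [0, 0, -0.025], [0, 0, -0.025], [0, 0, 0]]' --twist '[[0, 0, 0], [0, 0, 0], [0, 0, 0], [0, 0, 0], [0, 0, 0], [0, 0, 0], [0, 0, 0], [0, 0, 0]]'

```text
clock: 8.25
tool_pos: [0.4796, 0.2578, 0.2401]
orientation: [[0.191, 0.982, 0.008], [0.982, -0.191, 0.013], [0.015, 0.006, -1.0]]
force: [1.4, 0.4, 0.4]
width: 0.0479
```

Run:
```python
from workcell import viewer
import cv2,numpy as np
a=cv2.resize(viewer.capture("scene")[100:200,300:420],(480,400),interpolation=2)
w=viewer.capture("wrist"); w=cv2.resize(w[60:380,180:500],(400,400))
cv2.imwrite("pics/s3.png",np.hstack([a[:,:400],w]))
```

```text
(no output)
```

View pics/s3.png

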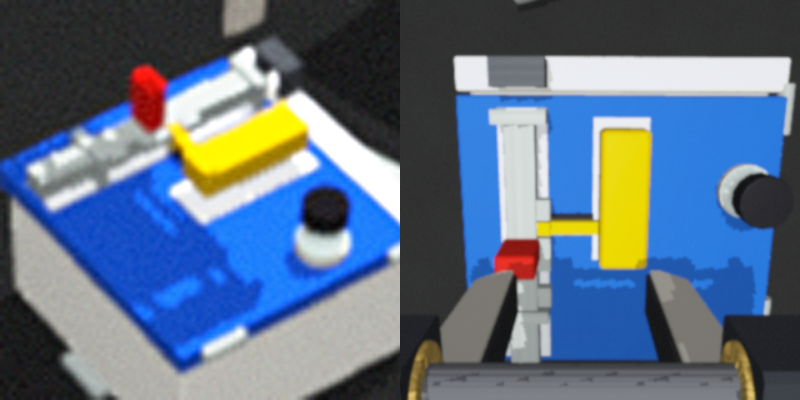

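Run:
```python
from fit import *
from workcell import env,sensors
a=-.1945;y=.0199
R=np.array([[np.cos(a),-np.sin(a)],[np.sin(a),np.cos(a)]])
for t in (0,.016,.0285,.032): print(t,(proj("scene",np.r_[R@[-.06,y-t]+[.5033,.2473],.165][None])-[300,100])*4)
for z in (.146,.136): print(z,(proj("scene",np.r_[R@[0,y]+[.5033,.2473],z][None])-[300,100])*4)
o=sensors.get_obs(); print(o["force"],o["clock"])
env.sign_off()
```

```text
0 [[189.4815  57.6137]]
0.016 [[168.4438  67.4614]]
0.0285 [[151.9012  75.2051]]
0.032 [[147.2523  77.3812]]
0.146 [[245.9018 134.9657]]
0.136 [[245.1265 147.064 ]]
[-0.4543  0.0425 -0.3524] 8.35
the job is handed in; nothing more can be done
```

The blue tub is unbolted and handed in at 8.35 s of the 32 s allowed. I held the catch at its stop with one fingertip and pushed the red post until it stalled at about 20 N. Then I lifted clear so the catch could spring back.

**Last checks:**
- **Bolt:** in the last scene picture the post top is at about (148, 78) in the crop. The fit predicts (147, 77) for a fully open 32 mm and (152, 75) for 28.5 mm. The bolt end is out of its keeper.
- **Catch:** the pad looks to be back up, but I judged this by eye.
- **Robot:** about 0.5 N on the wrist, with the fingers about 75 mm above the post.
- **Other things:** the jar on the blue lid looks unmoved. I never went near the green tub, but I did not photograph it, or the rest of the bench, again at the end.

**What went less well:** during the first push the finger rode up by about 3 mm, to roughly 7 mm of press, while the bolt was still locked or nearly so. I backed off, pressed to the stop again, and then pushed. From then on the fingertip height showed the catch 9 mm or more down.

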